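# Close the covers of the loaded tumbler cradles

### The arm

A 6-joint arm with a two-finger parallel gripper is mounted at the origin on the work surface. World frame = base frame: x ahead of the robot, y to its left, z up, the work surface at z = 0. Lengths are in m, angles in rad, forces in N, time in s.
With the tool pointing down it reaches from about 0.425 to 0.95 m from the base axis. Payload 3.5 kg.
Tool frame: the origin (TCP) lies between the finger pads; the fingertips stand 19 mm ahead of it and the grasp point (between the pads) is the TCP; z points along the fingers, y is the line along which they close (so a half turn about z gives the same grasp; the last joint's range is limited). The gripper opens to 85 mm and grips with 20 to 120 N. Pads are 22 mm wide; open, the fingers measure 114 mm over their backs; the gripper's body (76 mm by 85 mm) begins 54 mm behind the grasp point. The pads swing forward as they close: fully open they stand 13 mm farther back than shut.
Start: joints at [-1.443, 0.286, 1.577, -0, 1.279, -0.15], TCP at [0.185, -0.649, 0.25] pointing down, gripper open.
Joint ranges: [-2.77, 2.77], [-0.9, 2.22], [0.21, 2.48], [-1.53, 4.67], [0.24, 2.81], [-2.84, 2.84]. Speed limits (rad/s): [2.79, 2.79, 3.14, 3.14, 3.14, 3.14].

### API

Orientations are given as a unit quaternion [x, y, z, w].
In Python, from plant import monitor, eyes, ctrl gives the robot as it stands.
- The arm moves only by the shell command python3 -m handwheel 'ROWS' [FORCE]. ROWS is JSON, a list of rows, each a list of 7 numbers: the shift along the tool's x, y, z in units of 40 cm (1.0 is 40 cm), then the turn, a rotation vector about the tool's x, y, z in units of pi rad (1.0 is pi rad), then the opening, from -1 (shut) to 1 (fully open). A call has 1 to 12 rows; each row is the pose to reach, as a shift and turn from the pose commanded when the call began, along the tool's axes at that moment, turning the shorter way round; what a row does not reach only later rows make up. A row lasts 1/8 s, in which the tool goes at most 62.5 mm and 10.7 degrees, less where a joint would pass 70% of its speed; a pose out of reach is approached as far as the arm can. A call with a number of a shift or a turn outside -1 to 1 is refused whole. A call with a gripper value outside its range is refused whole. The fingers move at their own pace and stop on an object; FORCE is the grip in N (left out, the last holds). Time passes only in rows, so rows that repeat a pose let the fingers close. It gives the time, the measured TCP pose, the force, the opening and the grip force at its end, in the units of the state.
- monitor.get_state(): the state, without advancing time (a new reading comes with each control period).
- eyes.read_camera(name): name is "side" or "top"; returns the picture (400x640x3 uint8, red, green, blue); there is no depth.
- eyes.camera_params(name): a dict with "K" (3x3 intrinsics, pixels), "R" (3x3) and "t" (3): a world point X has camera coordinates R X + t. Camera axes: x right, y down, z forward; pixel columns grow to the right and rows downward; lengths in m; the calibration is good to about 2 mm. A picture is of the moment at which its call begins. camera_params takes no time and is no camera call.
- ctrl.sign_off(): hands the job in; it is judged then, once.
The state is a dict: "time": time; "qpos": joint angles; "dq": joint speeds; "joint_efforts": joint torques, N m; "eef_pos": TCP position; "tcp_rot": TCP orientation; "contact_force": force on the tool from outside, world axes, zero at the start; "wrist_torque": the same for the moment, N m; "opening": opening from 0.0 (shut) to 1.0 (fully open); "finger_force": force on a finger pad.
Only numpy, scipy, OpenCV 4.12 (cv2) and the standard library are available. Lean on these libraries where they do the work, as an engineer would, in place of code of your own. Each camera call takes 0.05 s, during which the arm holds its last target. There are 200 camera calls.

### The job

Pull the yellow clip straight up off the cradle's catch and put it in the grey tray, then press the covers of the two cradles that hold tumblers down by their blue tabs until the catches snap and hold them fully shut. Leave the tumblers in their cradles, leave the empty cradle's cover as it stands, and do not shift the mug, the bottle or the spare heating element.

Things in the scene. Friction and masses are not known exactly. Their poses are not given: they have to be found in the camera images.
- cradle_a: cradle with the green-banded tumbler; carries the yellow clip. The three look alike and stand in any order, catch to the left or right. Fixed white base 136 (x) x 158 mm (y -88 to 70). Origin on the table; x along the trough, +y to the hinge, -y to the catch. Catch-side rim 45 mm high, 8 thick, centred on y -56; end walls 38 mm high
- cover_a (a joint): cover hinge of the cradle with the green-banded tumbler, rad: 0 shut, pi/2 upright, up to 1.9 leaning back. Starts at 1.3-1.75. Stiff (0.2 N m): stays at any angle. From about 0.12 rad a tooth under the tab meets the sprung catch; 8-15 N straight down on the tab carries it past and it snaps to 0 from about 0.05; let go earlier it stays ajar
- cover_a_tab (a point): middle of the outer (top when shut) face of the blue press tab of the cradle with the green-banded tumbler's cover; tab 50 mm along the hinge, 6 thick, 93 to 137 mm from the hinge line; shut, this point is 122 mm from that line and 53 mm above the table. Raised, the face looks away from the cradle. Axes: the cradle's, turned with the cover
- cover_a_hinge (a point): middle of the hinge line of the cradle with the green-banded tumbler's white half-shell cover (108 mm long), 45 mm above the table, at y +52 in the cradle; x along the hinge. The tab rises from the -y side and swings over to +y. The cover's round back stands up to 47 mm out of the tab's plane, 8 to 96 mm from the hinge line
- cradle_b: cradle with the red-banded tumbler; no clip. Fixed white base 136 (x) x 158 mm (y -88 to 70). Origin on the table; x along the trough, +y to the hinge, -y to the catch. Catch-side rim 45 mm high, 8 thick, centred on y -56; end walls 38 mm high
- cover_b (a joint): cover hinge of the cradle with the red-banded tumbler, rad: 0 shut, pi/2 upright, up to 1.9 leaning back. Starts at 0.6-1.75. Stiff (0.2 N m): stays at any angle. From about 0.12 rad a tooth under the tab meets the sprung catch; 8-15 N straight down on the tab carries it past and it snaps to 0 from about 0.05; let go earlier it stays ajar
- cover_b_tab (a point): middle of the outer (top when shut) face of the blue press tab of the cradle with the red-banded tumbler's cover; tab 50 mm along the hinge, 6 thick, 93 to 137 mm from the hinge line; shut, this point is 122 mm from that line and 53 mm above the table. Raised, the face looks away from the cradle. Axes: the cradle's, turned with the cover
- cover_b_hinge (a point): middle of the hinge line of the cradle with the red-banded tumbler's white half-shell cover (108 mm long), 45 mm above the table, at y +52 in the cradle; x along the hinge. The tab rises from the -y side and swings over to +y. The cover's round back stands up to 47 mm out of the tab's plane, 8 to 96 mm from the hinge line
- cradle_c: empty cradle; no tumbler, no clip. Fixed white base 136 (x) x 158 mm (y -88 to 70). Origin on the table; x along the trough, +y to the hinge, -y to the catch. Catch-side rim 45 mm high, 8 thick, centred on y -56; end walls 38 mm high
- cover_c (a joint): cover hinge of the empty cradle, rad: 0 shut, pi/2 upright, up to 1.9 leaning back. Starts at 1.0-1.7. Stiff (0.2 N m): stays at any angle. From about 0.12 rad a tooth under the tab meets the sprung catch; 8-15 N straight down on the tab carries it past and it snaps to 0 from about 0.05; let go earlier it stays ajar
- cover_c_tab (a point): middle of the outer (top when shut) face of the blue press tab of the empty cradle's cover; tab 50 mm along the hinge, 6 thick, 93 to 137 mm from the hinge line; shut, this point is 122 mm from that line and 53 mm above the table. Raised, the face looks away from the cradle. Axes: the cradle's, turned with the cover
- cover_c_hinge (a point): middle of the hinge line of the empty cradle's white half-shell cover (108 mm long), 45 mm above the table, at y +52 in the cradle; x along the hinge. The tab rises from the -y side and swings over to +y. The cover's round back stands up to 47 mm out of the tab's plane, 8 to 96 mm from the hinge line
- clip: yellow clip, 0.04-0.09 kg, on the catch-side rim of its cradle (origin: underside of its shoulder, on the rim, 45 mm up); its cover cannot shut on it. Shoulder 40 x 20 x 8 mm, grip block above to 50 mm. Leg 30 mm wide, 23 mm down, held by the sprung catch: 6-12 N straight up frees it within 12 mm, it is clear after 25 mm. Axes: its cradle's
- clip_grip (a point): middle of the clip's grip block, 34 mm (clip x) by 14 mm (clip y), 30 mm above the clip's origin, so 75 mm above the table at the start; pinch it across x
- tray: open grey tray, fixed, 110 (x) x 150 (y) mm, walls 25 mm high and 4 mm thick; origin on the table under its middle, inner floor 4 mm up
- tumbler_a_mid (a point): centre of the white tumbler with a green band lying in its cradle, 70 mm dia, 100 mm long (x), top 80 mm above the table
- tumbler_b_mid (a point): centre of the white tumbler with a red band lying in its cradle, 70 mm dia, 100 mm long (x), top 80 mm above the table
- mug: white mug standing by, 76 mm dia, 95 mm tall, origin under its middle
- spray: white and blue bottle with a red cap standing by, 56 mm dia, 165 mm tall, origin under its middle
- element: spare C-shaped heating element standing by, 110 mm dia, 75 mm tall, origin under the C's centre
Things that resemble listed ones, but are neither listed nor needed, are in the scene too. What is shaped like the mug but orange or purple is not meant.

How it is judged:
On the way, in this order (a step that is already met when the one before it is completed fails the run):
1. the clip lies in the tray while the cover it blocked is still open (x of clip_grip in the frame of tray between -0.052 and 0.052 m and y of clip_grip in the frame of tray between -0.072 and 0.072 m and height (world z) of clip_grip below 0.065 m and linear speed of clip below 0.03 m/s and value of joint cover_a above 0.1 rad), for 0.2 s.
2. the cover of the cradle that carried the clip is snapped shut (value of joint cover_a below 0.035 rad), for 0.2 s.
At the end, for the whole second after the job is handed in: Both loaded cradles' covers are held shut (hinge < 0.035 rad), tumblers in their cradles (within 50 mm); the clip rests inside the tray (its grip's middle below 65 mm); the empty cradle's tab is within 25 mm, and the mug, bottle and spare element within 30 mm, of where they began (value of joint each of cover_a, cover_b below 0.035 rad and distance of cover_c_tab from where it was at the start of the episode below 0.025 m and x of clip_grip in the frame of tray between -0.052 and 0.052 m and y of clip_grip in the frame of tray between -0.072 and 0.072 m and height (world z) of clip_grip below 0.065 m and linear speed of each of clip, mug, spray, element below 0.03 m/s and z of tumbler_a_mid in the frame of cradle_a below 0.055 m and horizontal distance between tumbler_a_mid and cradle_a below 0.05 m and z of tumbler_b_mid in the frame of cradle_b below 0.055 m and horizontal distance between tumbler_b_mid and cradle_b below 0.05 m and not (distance of mug from where it was at the start of the episode above 0.03 m) and not (distance of spray from where it was at the start of the episode above 0.03 m) and not (distance of element from where it was at the start of the episode above 0.03 m)); the robot touches nothing.
It fails at once if the mug, the bottle or the spare element is shifted by more than 30 mm (distance of any of mug, spray, element from where it was at the start of the episode above 0.03 m).
It fails at once if the empty cradle's cover is moved by more than 25 mm at its tab (distance of cover_c_tab from where it was at the start of the episode above 0.025 m).
It also fails if it takes over 72 s, if anything falls off the work surface, if the arm or the gripper's body presses on something with over 40 N, if the wrist force passes 120 N, or if a joint passes its speed limit or range.

## Working session

There is one attempt and no reset: what is moved stays moved. The work goes in short steps, Python scripts to look and compute and a shell command to move; the robot and the scene stay as the last step left them, time stands still between calls to the robot, and variables do not carry over. Pictures are saved under pics/ and viewed, at most 10 in all, crops included, and the job is handed in when it is done.

```bash
ls; mkdir -p pics; python3 - <<'E'
from plant import monitor, eyes
import cv2,json
print(monitor.get_state())
for n in("top","side"):
    im=eyes.read_camera(n); cv2.imwrite(f"pics/{n}0.png",im[:,:,::-1])
    p=eyes.camera_params(n); print(n,{k:v.tolist() for k,v in p.items()} if hasattr(p['K'],'tolist') else p)
E
```

```text
pics
{'time': 0.0, 'qpos': array([-1.44296516e+00,  2.87196266e-01,  1.57822423e+00, -1.10344085e-05,
        1.27858727e+00, -1.49980231e-01]), 'dq': array([ 0.00145308,  0.00163234, -0.00048716,  0.0015049 , -0.00036314,
        0.00090157]), 'joint_efforts': array([-1.14048269e-04, -4.05977690e+01, -2.92628878e+01, -1.63982768e-04,
        5.81662389e-03,  3.46204004e-06]), 'eef_pos': array([ 0.18507761, -0.64847666,  0.24890115]), 'tcp_rot': array([ 9.90367163e-01,  1.38460915e-01,  8.09174858e-06, -1.20753908e-03]), 'contact_force': array([-0.01613941,  1.20627201, -0.12117439]), 'wrist_torque': array([ 0.00308073,  0.05706024, -0.03026132]), 'finger_force': 0.0, 'opening': 0.9992885855208214}
top {'K': [[373.0523318671995, 0.0, 320.0606986914922], [0.0, 373.0523318671995, 203.9868738504137], [0.0, 0.0, 1.0]], 'R': [[-0.019009366204208126, -0.9995976228018625, -0.021053182310028777], [-0.992146068344388, 0.021463077809818154, -0.12322952308478187], [0.12363180442461967, 0.018545316923544136, -0.9921548508952207]], 't': [0.12044805855671432, 0.43986447170461584, 1.1023193153257975]}
side {'K': [[471.673946801028, 0.0, 315.2499910042705], [0.0, 471.673946801028, 197.70112497037994], [0.0, 0.0, 1.0]], 'R': [[-0.9037800659463141, -0.42797954039370417, -0.003886566925965044], [-0.2215982561912779, 0.4756874629841925, -0.8512435905266174], [0.36616363179739864, -0.7684757319291586, -0.5247563665024777]], 't': [0.44210974626989047, 0.11536660296767894, 1.2024852011661094]}
```

View pics/top0.png

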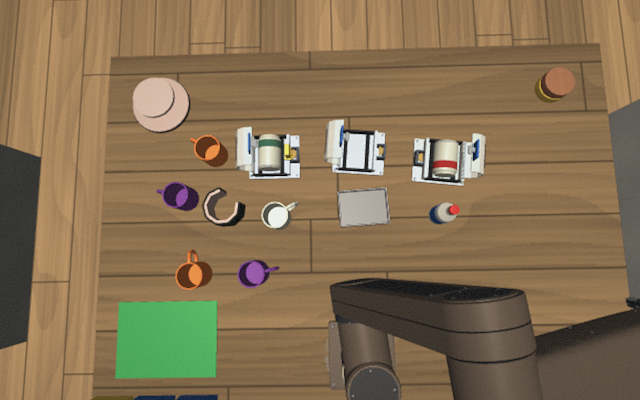

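View pics/side0.png

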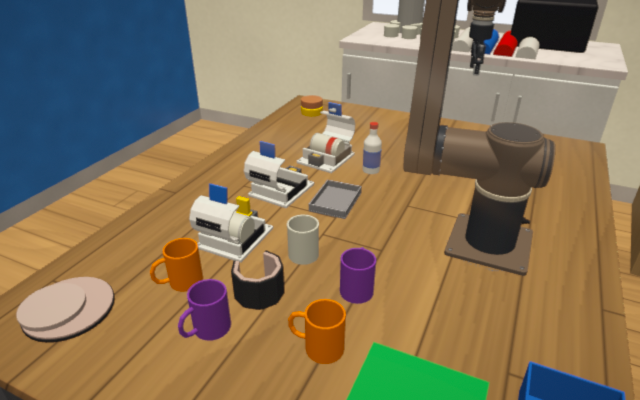

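Top view: the green-band cradle is at about (270,155), with its hinge to the left and the yellow clip at (290,152). The empty cradle is at (357,150) and the red-band cradle at (442,160), with its hinge to the right. The tray is at (363,207), mug (276,215), bottle (444,213) and element (224,207). The side view agrees, showing tabs at (218,193), (267,150) and (335,109).

```bash
cat > h.py <<'E'
import numpy as np, cv2
from plant import monitor, eyes
P={n:eyes.camera_params(n) for n in("top","side")}
P={n:{k:np.array(v) for k,v in p.items()} for n,p in P.items()}
def ray(n,uv):
    p=P[n]; c=-p['R'].T@p['t']; d=p['R'].T@np.linalg.solve(p['K'],[uv[0],uv[1],1.]); return c,d/np.linalg.norm(d)
def plane(n,uv,z):
    c,d=ray(n,uv); return c+d*(z-c[2])/d[2]
def tri(a,b):
    (c1,d1),(c2,d2)=ray("top",a),ray("side",b)
    s=np.linalg.lstsq(np.c_[d1,-d2],c2-c1,rcond=None)[0]
    p,q=c1+d1*s[0],c2+d2*s[1]; return (p+q)/2,np.linalg.norm(p-q)
def proj(n,X):
    p=P[n]; q=p['K']@(p['R']@X+p['t']); return q[:2]/q[2]
def blobs(im,lo,hi,amin=8,roi=None):
    m=cv2.inRange(cv2.cvtColor(im,cv2.COLOR_RGB2HSV),lo,hi)
    n,l,s,c=cv2.connectedComponentsWithStats(m)
    return [(c[i].round(1).tolist(),s[i].tolist()) for i in range(1,n) if s[i][4]>=amin],l
E
python3 - <<'E'
from h import *
for n in("top","side"):
    im=cv2.imread(f"pics/{n}0.png")[:,:,::-1].copy()
    for k,lo,hi in(("blue",(105,120,50),(125,255,255)),("yel",(22,150,80),(32,255,255))):
        print(n,k,[b for b in blobs(im,lo,hi)[0] if b[0][1]<300])
a=cv2.imread("pics/top0.png")[115:235,225:495]; b=cv2.imread("pics/side0.png")[95:265,180:390]
cv2.imwrite("pics/c.png",cv2.resize(a,(797,354),interpolation=cv2.INTER_CUBIC))
cv2.imwrite("pics/d.png",cv2.resize(b,(741,600),interpolation=cv2.INTER_CUBIC))
E
```

```text
top blue [([341.1, 134.9], [340, 126, 4, 19, 40]), ([249.0, 141.5], [249, 133, 1, 18, 18]), ([475.8, 150.0], [473, 140, 6, 20, 67]), ([433.6, 216.2], [430, 207, 12, 17, 68])]
top yel [([544.2, 94.0], [539, 89, 12, 10, 25]), ([290.0, 152.4], [289, 147, 3, 12, 27])]
side blue [([85.0, 83.4], [0, 0, 198, 213, 29776]), ([490.5, 41.3], [483, 29, 15, 25, 192]), ([331.1, 105.4], [329, 104, 5, 4, 16]), ([337.6, 112.4], [335, 111, 5, 4, 14]), ([267.0, 151.2], [261, 146, 13, 12, 111]), ([218.0, 193.3], [210, 184, 17, 19, 265])]
side yel [([311.0, 111.4], [301, 106, 22, 11, 150]), ([292.7, 168.8], [290, 168, 6, 3, 11]), ([243.2, 205.7], [236, 196, 17, 20, 229])]
```

View pics/c.png

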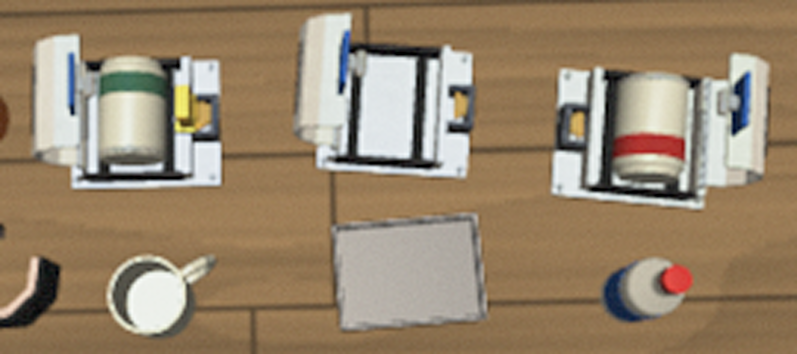

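View pics/d.png

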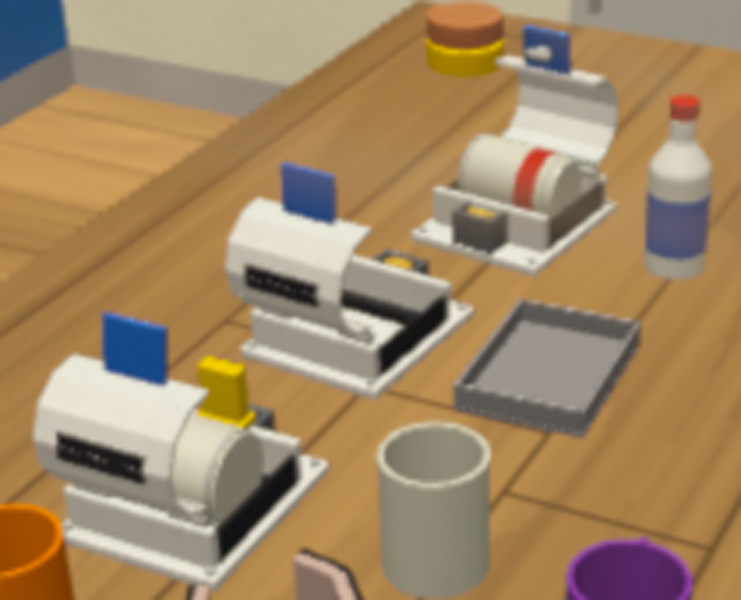

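The crops give the base corners. Cradle a's catch edge runs (220,58)-(221,186) and its near hinge corner is (72,187). Cradle b's catch edge runs (558,68)-(552,193), with its corner at (703,208). The tray rim corners are (333,228), (477,214), (487,315) and (343,329).

```bash
cat > m.py <<'E'
from h import *
s=797/270
def full(c): return (c[0]/s+225-.33,c[1]/s+115-.33)
def cradle(far,near,hn,z=.006):
    # far/near: catch-edge corners, hn: hinge-side near corner
    A,B,C=[plane("top",full(c),z)[:2] for c in(far,near,hn)]
    y1=(C-B)/np.linalg.norm(C-B); x1=(A-B)/np.linalg.norm(A-B)
    # hinge direction +y; x = y rotated -90
    sg=np.sign(x1[0]*y1[1]-x1[1]*y1[0])
    yy=y1+sg*np.array([-x1[1],x1[0]]); yy/=np.linalg.norm(yy)
    xx=np.array([yy[1],-yy[0]])
    o=(A+B)/2+yy*.088
    print("len",np.linalg.norm(A-B),np.linalg.norm(C-B))
    return o,xx,yy
CA=cradle((220,58),(221,186),(72,187)); CB=cradle((558,68),(552,193),(703,208)); CC=cradle((471,53),(468,178),(317,170))
E
python3 - <<'E'
from m import *
for n,c in zip("abc",(CA,CB,CC)):
    o,x,y=c; print(n,"o",o.round(4),"yaw y-axis deg",np.degrees(np.arctan2(y[1],y[0])).round(1),"hinge",(o+.052*y).round(4))
for n,t,sd,c in(("a",(249,141.5),(218,193.3),CA),("c",(341.1,134.9),(267,151.2),CC),("b",(475.8,150),(335,109),CB)):
    X,e=tri(t,sd); o,x,y=c; d=X[:2]-o; ly=d@y-.052
    print("tab",n,X.round(4),e.round(4),"local",(d@x).round(4),ly.round(4),"ang",np.arctan2(X[2]-.045,-ly).round(2),"r",np.hypot(ly,X[2]-.045).round(3))
X,e=tri((290,152.4),(243.2,205.7));print("clip tri",X,e,"rel",(X[:2]-CA[0])@CA[1],(X[:2]-CA[0])@CA[2])
print("clip nominal", CA[0]-.056*CA[2], plane("top",(290.,152.4),.09))
T=[plane("top",full(c),.025)[:2] for c in((333,228),(477,214),(487,315),(343,329))]
T=np.array(T);print("tray",T.mean(0),T.round(3).tolist())
for n,uv,z in(("mug",(275,216),.095),("sprayTop",(454,209),.165),("elem",(224,207),.075)):print(n,plane("top",uv,z).round(3))
E
```

```text
len 0.13972844045601915 0.15829164554436248
len 0.1356233162166225 0.1574785728168396
len 0.13606745538982107 0.15929538923381378
a o [0.6    0.2621] yaw y-axis deg 89.4 hinge [0.6005 0.3141]
b o [ 0.5715 -0.2675] yaw y-axis deg -96.3 hinge [ 0.5657 -0.3192]
c o [ 0.6058 -0.0028] yaw y-axis deg 86.0 hinge [0.6095 0.0491]
tab a [0.6013 0.3    0.1594] 0.0036 local 0.0009 -0.0141 ang 1.45 r 0.115
tab c [0.6159 0.0471 0.1537] 0.0023 local 0.0065 -0.0015 ang 1.56 r 0.109
tab b [ 0.5643 -0.3146  0.159 ] 0.0009 local 0.0019 -0.0044 ang 1.53 r 0.114
clip tri [0.59864237 0.19942864 0.06546519] 0.008071447366624924 rel -0.0006612177342616305 -0.06268354956383107
clip nominal [0.59937328 0.20610493] [0.58822547 0.19523184 0.09      ]
tray [ 0.4319817  -0.02006848] [[0.479, 0.058], [0.49, -0.091], [0.385, -0.097], [0.374, 0.05]]
mug [0.402 0.239 0.095]
sprayTop [ 0.404 -0.244  0.165]
elem [0.434 0.391 0.075]
```

```bash
cat > go.py <<'E'
# python3 go.py yawdeg x y z [x y z ...] : relative numbers for rows; optional '@x,y,z' = commanded start
import sys; from plant import monitor; import numpy as np; from scipy.spatial.transform import Rotation as Ro
s=monitor.get_state(); R=Ro.from_quat(s['tcp_rot']); p=np.array(s['eef_pos'])
v=sys.argv[1:]
if v[0][0]=='@': p=np.array([float(a) for a in v.pop(0)[1:].split(',')])
w=np.radians(float(v[0])); y=np.array([np.cos(w),np.sin(w),0]); z=np.array([0,0,-1.])
T=Ro.from_matrix(np.c_[np.cross(y,z),y,z])
print("pos",p.round(4),"f",np.round(s['contact_force'],1),"op",round(s['opening'],3))
print("turn",((R.inv()*T).as_rotvec()/np.pi).round(4))
for q in np.array([float(a) for a in v[1:]]).reshape(-1,3): print(q,(R.inv().apply(q-p)/.4).round(4),"rows",np.ceil(np.linalg.norm(q-p)/.0625))
E
python3 go.py -0.6 .36 -.35 .28 .50 -.22 .28
```

```text
pos [ 0.1851 -0.6486  0.2491] f [ 0.1  0.5 -0.2] op 1.0
turn [-0.0005 -0.0005 -0.4083]
[ 0.36 -0.35  0.28] [ 0.6253 -0.598  -0.0759] rows 6.0
[ 0.5  -0.22  0.28] [ 1.051  -0.8146 -0.0753] rows 9.0
```

```bash
python3 -m handwheel '[[0.63,-0.6,-0.076,0,0,-0.408,1],[0.63,-0.6,-0.076,0,0,-0.408,1],[0.63,-0.6,-0.076,0,0,-0.408,1],[0.63,-0.6,-0.076,0,0,-0.408,1],[0.63,-0.6,-0.076,0,0,-0.408,1],[0.63,-0.6,-0.076,0,0,-0.408,1],[0.63,-0.6,-0.076,0,0,-0.408,1],[0.95,-0.81,-0.076,0,0,-0.408,1],[0.95,-0.81,-0.076,0,0,-0.408,1],[0.95,-0.81,-0.076,0,0,-0.408,1],[0.95,-0.81,-0.076,0,0,-0.408,1]]' 60; python3 go.py -0.6 .5 0.1 .28 .6 .206 .28
```

```text
time: 1.48
eef_pos: [0.4623, -0.2317, 0.2802]
tcp_rot: [0.71, 0.704, -0.0, -0.001]
contact_force: [0.1, -0.4, 0.5]
opening: 1.001
finger_force: 0.0
pos [ 0.4623 -0.2317  0.2802] f [ 0.1 -0.4  0.5] op 1.001
turn [-0.0003 -0.0002  0.0009]
[0.5  0.1  0.28] [0.83   0.0879 0.0009] rows 6.0
[0.6   0.206 0.28 ] [1.0969e+00 3.3590e-01 8.0000e-04] rows 8.0
```

```bash
python3 -m handwheel '[[1,0.336,0,0,0,0,1],[1,0.336,0,0,0,0,1],[1,0.336,0,0,0,0,1],[1,0.336,0,0,0,0,1],[1,0.336,0,0,0,0,1],[1,0.336,0,0,0,0,1],[1,0.336,0,0,0,0,1],[1,0.336,0,0,0,0,1],[1,0.336,0,0,0,0,1]]'; python3 go.py -0.6 .5995 .2055 .15 .5995 .2055 .08
python3 - <<'E'
from h import *
im=eyes.read_camera("side");cv2.imwrite("pics/s1.png",cv2.resize(im[90:270,150:390,::-1],(800,600),interpolation=cv2.INTER_CUBIC))
E
```

```text
time: 2.6
eef_pos: [0.6005, 0.1637, 0.2802]
tcp_rot: [0.711, 0.703, -0.001, -0.0]
contact_force: [1.0, -0.3, 0.7]
opening: 1.0
finger_force: 0.0
pos [0.6005 0.1637 0.2802] f [ 1.  -0.3  0.7] op 1.0
turn [-0.0004  0.0003 -0.0005]
[0.5995 0.2055 0.15  ] [ 0.1047 -0.0034  0.3253] rows 3.0
[0.5995 0.2055 0.08  ] [ 0.1049 -0.0032  0.5003] rows 4.0
```

View pics/s1.png

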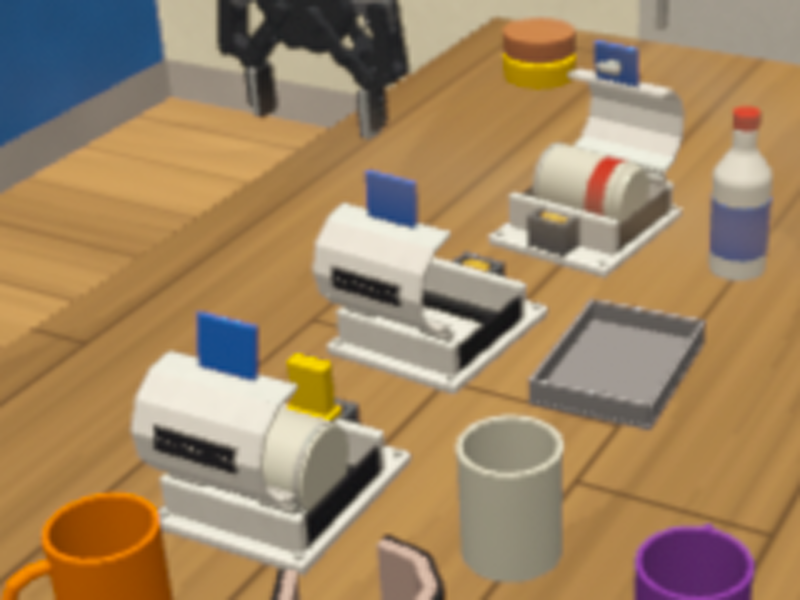

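The scene is intact: the clip block's top face is at crop (309,362), i.e. full (242,198), and the gripper is clear above. I'll check that point on the z=0.095 plane.

```bash
python3 -c "
from h import *
print(plane('side',(242.2,198.2),.095), proj('side',np.array([.5995,.206,.095])), proj('top',np.array([.5995,.206,.095])))"
```

```text
[0.59756542 0.20854453 0.095     ] [242.10406738 197.56198433] [286.09953332 148.26529833]
```

```bash
python3 -m handwheel '[[0.107,-0.005,0.2,0,0,0,1],[0.107,-0.005,0.2,0,0,0,1],[0.107,-0.005,0.5,0,0,0,1],[0.107,-0.005,0.5,0,0,0,1],[0.107,-0.005,0.5,0,0,0,1],[0.107,-0.005,0.5,0,0,0,-1],[0.107,-0.005,0.5,0,0,0,-1],[0.107,-0.005,0.5,0,0,0,-1],[0.107,-0.005,0.5,0,0,0,-1],[0.107,-0.005,0.5,0,0,0,-1],[0.107,-0.005,0.5,0,0,0,-1],[0.107,-0.005,0.5,0,0,0,-1]]' 70
```

```text
time: 4.15
eef_pos: [0.599, 0.2083, 0.0841]
tcp_rot: [0.711, 0.703, -0.0, -0.0]
contact_force: [-6.4, -1.0, 8.7]
opening: 0.382
finger_force: 72.4
```

```bash
python3 -m handwheel '[[0,0,-0.02,0,0,0,-1],[0,0,-0.04,0,0,0,-1],[0,0,-0.06,0,0,0,-1],[0,0,-0.08,0,0,0,-1],[0,0,-0.1,0,0,0,-1],[0,0,-0.12,0,0,0,-1],[0,0,-0.25,0,0,0,-1],[0,0,-0.36,0,0,0,-1],[0,0,-0.42,0,0,0,-1],[0,0,-0.42,0,0,0,-1]]' 70; python3 go.py 4.5 .445 -.018 .235
```

```text
time: 5.4
eef_pos: [0.6004, 0.2082, 0.2521]
tcp_rot: [0.711, 0.703, 0.003, 0.002]
contact_force: [-0.4, 0.8, -0.8]
opening: 0.383
finger_force: 72.0
pos [0.6004 0.2082 0.2521] f [-0.4  0.8 -0.8] op 0.383
turn [ 0.0019 -0.0003 -0.0286]
[ 0.445 -0.018  0.235] [-0.5699 -0.3824  0.0399] rows 5.0
```

```bash
python3 -m handwheel '[[-0.57,-0.38,0,0,0,-0.029,-1],[-0.57,-0.38,0,0,0,-0.029,-1],[-0.57,-0.38,0,0,0,-0.029,-1],[-0.57,-0.38,0,0,0,-0.029,-1],[-0.57,-0.38,0,0,0,-0.029,-1],[-0.57,-0.38,0,0,0,-0.029,-1],[-0.57,-0.38,0.2,0,0,-0.029,-1],[-0.57,-0.38,0.3,0,0,-0.029,-1],[-0.57,-0.38,0.4,0,0,-0.029,-1],[-0.57,-0.38,0.4,0,0,-0.029,-1]]'; python3 go.py 4.5 .443 -.018 .07
python3 - <<'E'
from h import *
im=eyes.read_camera("side");cv2.imwrite("pics/s2.png",cv2.resize(im[60:270,150:430,::-1],(800,600),interpolation=cv2.INTER_CUBIC))
E
```

```text
time: 6.65
eef_pos: [0.4415, -0.0165, 0.0846]
tcp_rot: [0.678, 0.735, -0.002, -0.005]
contact_force: [0.9, 0.5, 0.4]
opening: 0.384
finger_force: 72.0
pos [ 0.4415 -0.0165  0.0846] f [0.9 0.5 0.4] op 0.384
turn [-0.003  -0.0012  0.0008]
[ 0.443 -0.018  0.07 ] [-0.0041  0.0038  0.0366] rows 1.0
```

View pics/s2.png

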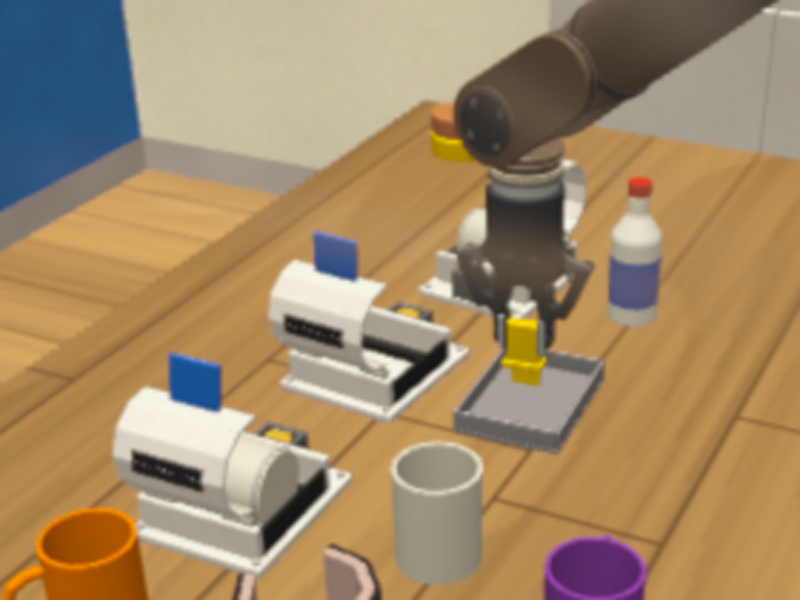

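The clip is held upright over the tray, crop (525,355), with its leg just above the floor. I'll lower it and release.

```bash
python3 -m handwheel '[[0,0,0.02,0,0,0,-1],[0,0,0.036,0,0,0,-1],[0,0,0.036,0,0,0,-1],[0,0,0.036,0,0,0,-0.1],[0,0,0.036,0,0,0,0],[0,0,0.036,0,0,0,0.1],[0,0,0.036,0,0,0,0.1],[0,0,0,0,0,0,0.1],[0,0,-0.1,0,0,0,0.1],[0,0,-0.25,0,0,0,0.1],[0,0,-0.45,0,0,0,-1],[0,0,-0.45,0,0,0,-1]]'
python3 - <<'E'
from h import *
im=eyes.read_camera("side"); b,_=blobs(im,(22,150,80),(32,255,255)); print(b)
E
python3 go.py -0.6 .5995 .366 .27
```

```text
time: 8.2
eef_pos: [0.4465, -0.0188, 0.2752]
tcp_rot: [0.678, 0.735, 0.002, 0.005]
contact_force: [-0.0, -0.4, 0.2]
opening: 0.129
finger_force: 0.0
[([310.9, 111.4], [301, 106, 22, 11, 154]), ([292.7, 168.8], [290, 168, 6, 3, 11]), ([329.7, 200.1], [321, 193, 17, 15, 182]), ([247.5, 212.0], [244, 210, 8, 5, 22])]
pos [ 0.4465 -0.0188  0.2752] f [0.3 0.1 1.4] op 0.044
turn [0.0032 0.001  0.0288]
[0.5995 0.366  0.27  ] [0.9284 0.4579 0.0142] rows 7.0
```

```bash
python3 -m handwheel '[[0.93,0.458,0.01,0,0,0.029,-1],[0.93,0.458,0.01,0,0,0.029,-1],[0.93,0.458,0.01,0,0,0.029,-1],[0.93,0.458,0.01,0,0,0.029,-1],[0.93,0.458,0.01,0,0,0.029,-1],[0.93,0.458,0.01,0,0,0.029,-1],[0.93,0.458,0.01,0,0,0.029,-1],[0.93,0.458,0.01,0,0,0.029,-1],[0.93,0.458,0.01,0,0,0.029,-1]]'
cat > arc.py <<'E'
import sys,subprocess; from m import *
o,x,yv={"a":CA,"b":CB}[sys.argv[1]]; h=.011; yaw=sys.argv[2]; dz=float(sys.argv[3]) if len(sys.argv)>3 else 0
hg=o+.052*yv; pts=[hg+yv*.052]; zs=[.175]
for th,r in zip((1.6,1.3,1.1,.9,.7,.5,.3,.15,0),(.112,.112,.114,.116,.119,.122,.125,.127,.129)):
    l=-r*np.cos(th)+.008*np.sin(th)+h; pts.append(hg+yv*l); zs.append(.045+r*np.sin(th)+.008*np.cos(th)+.019+dz)
zs[1]=.175
subprocess.run(["python3","go.py",yaw]+[f"{v:.4f}" for p,z in zip(pts,zs) for v in(*p,z)])
E
python3 arc.py a -0.6
python3 - <<'E'
from h import *
b,_=blobs(eyes.read_camera("top"),(22,150,80),(32,255,255),4); print("top yellow",b)
print(plane("side",(329.7,200.1),.035),plane("side",(329.7,200.1),.057),[proj(c,np.array([.443,-.018,.057])) for c in("top","side")])
E
```

```text
time: 9.38
eef_pos: [0.5967, 0.3664, 0.2629]
tcp_rot: [0.711, 0.703, -0.002, -0.0]
contact_force: [0.1, -0.2, -1.1]
opening: -0.0
finger_force: 0.0
pos [0.5967 0.3664 0.2629] f [ 0.1 -0.2 -1.1] op -0.0
turn [-0.0009  0.0006 -0.0002]
[0.601  0.3661 0.175 ] [-0.0003  0.0114  0.2196] rows 2.0
[0.6007 0.3364 0.175 ] [-0.0746  0.0115  0.2197] rows 2.0
[0.6004 0.3028 0.1741] [-0.1586  0.0117  0.2221] rows 2.0
[0.6001 0.2805 0.1692] [-0.2143  0.0116  0.2345] rows 3.0
[0.5999 0.2593 0.1598] [-0.2673  0.0118  0.2581] rows 3.0
[0.5997 0.2392 0.1468] [-0.3174  0.0119  0.2907] rows 3.0
[0.5995 0.2219 0.1295] [-0.3606  0.012   0.334 ] rows 4.0
[0.5994 0.2081 0.1086] [-0.395   0.0123  0.3863] rows 4.0
[0.5993 0.2007 0.0909] [-0.4135  0.0124  0.4306] rows 4.0
[0.5993 0.1961 0.072 ] [-0.4249  0.0127  0.4778] rows 5.0
len 0.13972844045601915 0.15829164554436248
len 0.1356233162166225 0.1574785728168396
len 0.13606745538982107 0.15929538923381378
top yellow [([539.5, 84.2], [539, 81, 2, 7, 8]), ([541.0, 90.5], [540, 89, 3, 4, 8]), ([546.9, 96.8], [544, 96, 6, 3, 10]), ([359.0, 200.8], [358, 200, 3, 3, 6]), ([360.2, 206.2], [359, 203, 3, 6, 12]), ([94.6, 398.4], [92, 397, 5, 3, 7]), ([115.5, 397.8], [98, 396, 35, 4, 86])]
[0.42846199 0.03376498 0.035     ] [0.41443779 0.0661564  0.057     ] [array([363.7403906 , 201.59073833]), array([332.463554  , 183.75160177])]
```

The clip now lies in the tray: top (360,204), side (330,200). Next is cover a.

```bash
python3 -m handwheel '[[0,0.011,0.22,0,0,0,-1],[0,0.011,0.22,0,0,0,-1],[0,0.011,0.22,0,0,0,-1],[-0.04,0.011,0.22,0,0,0,-1],[-0.075,0.011,0.22,0,0,0,-1],[-0.12,0.011,0.22,0,0,0,-1],[-0.16,0.011,0.222,0,0,0,-1],[-0.215,0.011,0.235,0,0,0,-1],[-0.24,0.012,0.247,0,0,0,-1],[-0.267,0.012,0.258,0,0,0,-1],[-0.267,0.012,0.258,0,0,0,-1]]'
python3 go.py -0.6 .5993 .1961 .072
python3 - <<'E'
from h import *
from m import CA
t,_=blobs(eyes.read_camera("top"),(105,120,50),(125,255,255),5); im=eyes.read_camera("side"); s,_=blobs(im,(105,120,50),(125,255,255),8)
print([b for b in t if b[0][1]<240],[b for b in s if 100<b[0][1]<240]); 
cv2.imwrite("pics/s3.png",cv2.resize(im[60:270,150:430,::-1],(800,600),interpolation=cv2.INTER_CUBIC))
E
```

```text
time: 10.8
eef_pos: [0.6007, 0.2592, 0.1606]
tcp_rot: [0.711, 0.703, -0.001, -0.0]
contact_force: [0.1, -0.5, -0.3]
opening: 0.002
finger_force: 0.0
pos [0.6007 0.2592 0.1606] f [ 0.1 -0.5 -0.3] op 0.002
turn [-0.0005  0.0004 -0.0004]
[0.5993 0.1961 0.072 ] [-0.1575 -0.0014  0.2217] rows 2.0
len 0.13972844045601915 0.15829164554436248
len 0.1356233162166225 0.1574785728168396
len 0.13606745538982107 0.15929538923381378
[([341.1, 135.1], [340, 126, 4, 20, 41]), ([475.8, 150.1], [473, 140, 6, 20, 67]), ([433.5, 216.2], [430, 207, 11, 17, 69])] [([331.4, 105.2], [329, 103, 7, 5, 23]), ([337.6, 112.2], [334, 110, 7, 5, 19]), ([266.6, 150.0], [261, 142, 13, 16, 138]), ([233.5, 192.1], [222, 183, 20, 17, 172])]
```

View pics/s3.png

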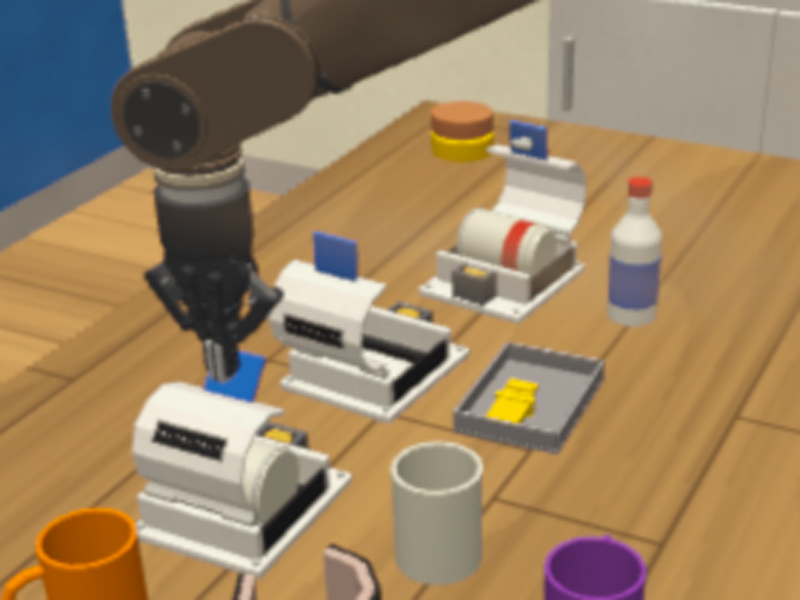

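The finger is pressing the tab of cover a, crop (235,375), and folding it over. The clip lies in the tray at (515,400). I'll continue the arc.

```bash
python3 -m handwheel '[[-0.05,-0.002,0.033,0,0,0,-1],[-0.093,-0.002,0.076,0,0,0,-1],[-0.128,-0.002,0.128,0,0,0,-1],[-0.146,-0.002,0.172,0,0,0,-1],[-0.154,-0.002,0.19,0,0,0,-1],[-0.154,-0.002,0.205,0,0,0,-1],[-0.154,-0.002,0.22,0,0,0,-1],[-0.154,-0.002,0.22,0,0,0,-1]]'
```

```text
time: 11.9
eef_pos: [0.599, 0.1985, 0.0723]
tcp_rot: [0.711, 0.703, -0.001, -0.0]
contact_force: [-0.1, -0.3, 0.8]
opening: -0.0
finger_force: 0.0
```

```bash
python3 -m handwheel '[[0,0,0.008,0,0,0,-1],[0,0,0.015,0,0,0,-1],[0,0,0.015,0,0,0,-1]]'
```

```text
time: 12.28
eef_pos: [0.5999, 0.1987, 0.0715]
tcp_rot: [0.711, 0.703, -0.001, -0.0]
contact_force: [-8.8, -2.9, 17.0]
opening: -0.002
finger_force: 8.5
```

```bash
python3 -m handwheel '[[0,0,-0.1,0,0,0,-1],[0,0,-0.25,0,0,0,-1],[0,0,-0.4,0,0,0,-1],[0,0,-0.53,0,0,0,-1],[0,0,-0.53,0,0,0,-1],[-0.6,0,-0.53,0,0,0,-1],[-0.6,0,-0.53,0,0,0,-1],[-1,0,-0.53,0,0,0,-1],[-1,0,-0.53,0,0,0,-1],[-1,0,-0.53,0,0,0,-1],[-1,0,-0.53,0,0,0,-1],[-1,0,-0.53,0,0,0,-1]]'; python3 go.py -6.3 .56 -.371 .27
python3 - <<'E'
from h import *
im=eyes.read_camera("side"); s,_=blobs(im,(105,120,50),(125,255,255),8)
print([b for b in s if 100<b[0][1]<260])
cv2.imwrite("pics/s4.png",cv2.resize(im[60:270,150:430,::-1],(800,600),interpolation=cv2.INTER_CUBIC))
E
```

```text
time: 13.78
eef_pos: [0.5941, -0.2043, 0.2776]
tcp_rot: [0.712, 0.702, -0.001, -0.001]
contact_force: [0.6, 0.7, 0.4]
opening: -0.001
finger_force: 0.0
pos [ 0.5941 -0.2043  0.2776] f [0.6 0.7 0.4] op -0.001
turn [-0.0008 -0.0002  0.0304]
[ 0.56  -0.371  0.27 ] [-0.418  -0.0792  0.0189] rows 3.0
[([331.3, 105.4], [329, 104, 6, 4, 19]), ([337.6, 112.1], [335, 110, 5, 5, 16]), ([266.9, 151.5], [261, 146, 13, 12, 104]), ([247.8, 208.9], [239, 206, 18, 7, 61])]
```

View pics/s4.png

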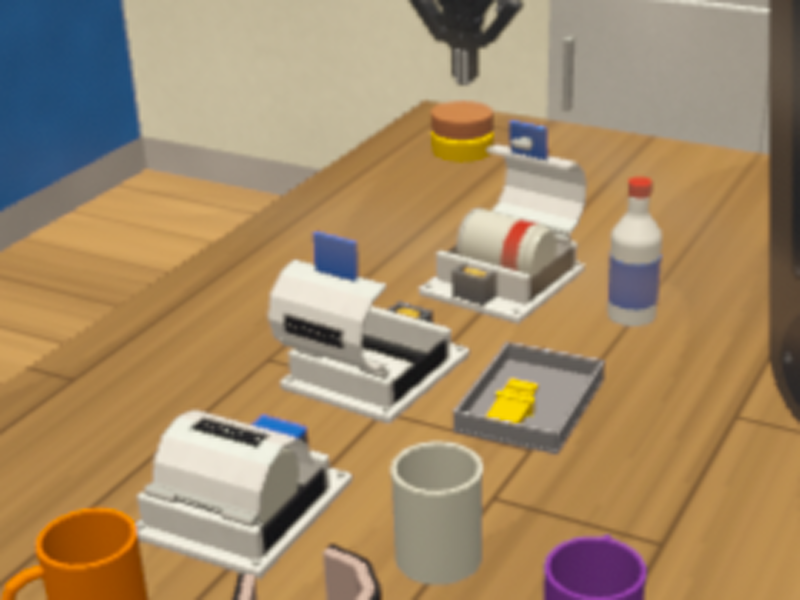

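Cover a looks shut, with its tab flat at crop (280,428). Cover c is untouched, and cover b is still upright with its tab at (528,138). Moving on to cover b.

```bash
python3 -m handwheel '[[-0.42,-0.08,0.01,0,0,0.03,-1],[-0.42,-0.08,0.01,0,0,0.03,-1],[-0.42,-0.08,0.01,0,0,0.03,-1],[-0.42,-0.08,0.01,0,0,0.03,-1],[-0.42,-0.08,0.01,0,0,0.03,-1]]'; python3 arc.py b -6.3
```

```text
time: 14.45
eef_pos: [0.5615, -0.3675, 0.2746]
tcp_rot: [0.743, 0.669, 0.0, -0.001]
contact_force: [0.5, 0.1, -0.1]
opening: -0.003
finger_force: 0.0
pos [ 0.5615 -0.3675  0.2746] f [ 0.5  0.1 -0.1] op -0.003
turn [-0.0003 -0.0006  0.0017]
[ 0.56   -0.3709  0.175 ] [-0.0094 -0.0026  0.249 ] rows 2.0
[ 0.5633 -0.3413  0.175 ] [ 0.0651 -0.0021  0.2491] rows 2.0
[ 0.567  -0.308   0.1741] [ 0.1489 -0.0016  0.2515] rows 2.0
[ 0.5694 -0.2858  0.1692] [ 0.2047 -0.0014  0.2639] rows 3.0
[ 0.5718 -0.2647  0.1598] [ 0.2577 -0.0009  0.2874] rows 3.0
[ 0.574  -0.2448  0.1468] [ 0.3077 -0.0006  0.32  ] rows 3.0
[ 0.5759 -0.2275  0.1295] [ 3.511e-01 -3.000e-04  3.634e-01] rows 4.0
[ 0.5774 -0.2138  0.1086] [ 3.855e-01 -1.000e-04  4.157e-01] rows 4.0
[ 0.5782 -0.2065  0.0909] [ 0.4038 -0.      0.46  ] rows 4.0
[ 0.5787 -0.2019  0.072 ] [4.153e-01 1.000e-04 5.072e-01] rows 5.0
len 0.13972844045601915 0.15829164554436248
len 0.1356233162166225 0.1574785728168396
len 0.13606745538982107 0.15929538923381378
```

```bash
python3 -m handwheel '[[-0.01,-0.002,0.249,0,0,0,-1],[-0.01,-0.002,0.249,0,0,0,-1],[-0.01,-0.002,0.249,0,0,0,-1],[0.03,-0.002,0.249,0,0,0,-1],[0.065,-0.002,0.249,0,0,0,-1],[0.11,-0.002,0.25,0,0,0,-1],[0.15,-0.002,0.251,0,0,0,-1],[0.205,-0.001,0.264,0,0,0,-1],[0.23,-0.001,0.275,0,0,0,-1],[0.258,-0.001,0.287,0,0,0,-1],[0.308,-0.001,0.32,0,0,0,-1],[0.351,0,0.363,0,0,0,-1]]'; python3 go.py -6.3 .5774 -.2138 .1086 .5782 -.2065 .0909 .5787 -.2045 .072
```

```text
time: 15.95
eef_pos: [0.5759, -0.2281, 0.1292]
tcp_rot: [0.743, 0.669, -0.0, -0.0]
contact_force: [0.6, -2.1, 0.7]
opening: -0.001
finger_force: 0.7
pos [ 0.5759 -0.2281  0.1292] f [ 0.6 -2.1  0.7] op -0.001
turn [-0.0001 -0.0001  0.0014]
[ 0.5774 -0.2138  0.1086] [0.0359 0.     0.0514] rows 1.0
[ 0.5782 -0.2065  0.0909] [0.0542 0.0001 0.0957] rows 1.0
[ 0.5787 -0.2045  0.072 ] [0.0593 0.0008 0.1429] rows 1.0
```

```bash
python3 - <<'E'
from h import *
im=eyes.read_camera("side")
cv2.imwrite("pics/s5.png",cv2.resize(im[60:200,240:430,::-1],(800,590),interpolation=cv2.INTER_CUBIC))
E
```

```text
(no output)
```

View pics/s5.png

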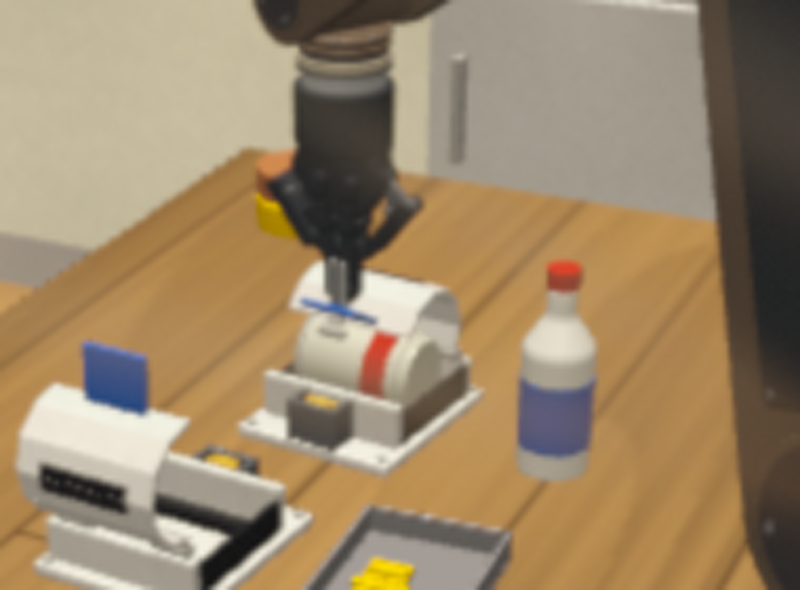

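Cover b follows the finger: its tab is at crop (338,310), about halfway down. I'll finish pressing it.

```bash
python3 -m handwheel '[[0.036,0,0.051,0,0,0,-1],[0.054,0,0.096,0,0,0,-1],[0.059,0,0.113,0,0,0,-1],[0.059,0,0.128,0,0,0,-1],[0.059,0,0.143,0,0,0,-1],[0.059,0,0.15,0,0,0,-1],[0.059,0,0.158,0,0,0,-1],[0.059,0,0.158,0,0,0,-1]]'
```

```text
time: 17.0
eef_pos: [0.5787, -0.2057, 0.0714]
tcp_rot: [0.743, 0.669, -0.0, -0.002]
contact_force: [-9.9, 5.7, 21.7]
opening: 0.002
finger_force: 11.2
```

Same height and force as cover a when it was shut. I'll retreat and check.

```bash
python3 -m handwheel '[[0,0,-0.1,0,0,0,-1],[0,0,-0.25,0,0,0,-1],[0,0,-0.4,0,0,0,-1],[0,0,-0.53,0,0,0,-1],[0,0,-0.53,0,0,0,-1],[0,0,-0.53,0,0,0,-1],[0,0,-0.53,0,0,0,-1]]'
python3 - <<'E'
from h import *
from m import *
im=eyes.read_camera("side")
for n,(o,x,y) in(("a",CA),("b",CB)):
    print(n,"expected tab shut",[proj("side",np.append(o-.063*y,.053)).round(1)])
s,_=blobs(im,(105,100,50),(125,255,255),8); print([b for b in s if 100<b[0][1]<260])
cv2.imwrite("pics/s6.png",cv2.resize(im[60:270,150:430,::-1],(800,600),interpolation=cv2.INTER_CUBIC))
E
```

```text
time: 17.88
eef_pos: [0.5775, -0.2054, 0.2761]
tcp_rot: [0.743, 0.669, -0.001, -0.002]
contact_force: [0.3, -0.3, -0.7]
opening: -0.002
finger_force: 0.0
len 0.13972844045601915 0.15829164554436248
len 0.1356233162166225 0.1574785728168396
len 0.13606745538982107 0.15929538923381378
a expected tab shut [array([245. , 209.9])]
b expected tab shut [array([317.3, 150.2])]
[([266.9, 149.5], [261, 142, 13, 16, 160]), ([317.1, 151.4], [309, 148, 17, 8, 75]), ([247.9, 208.9], [239, 206, 18, 7, 66])]
```

View pics/s6.png

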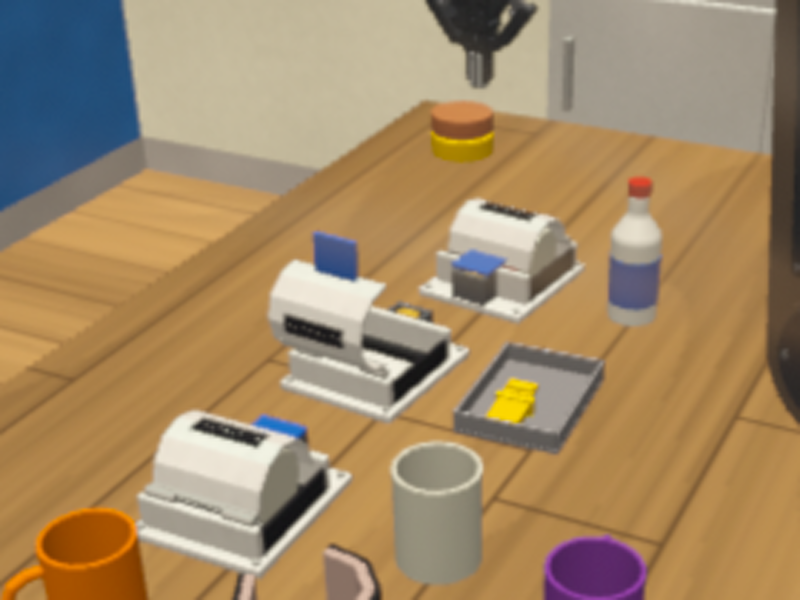

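Both tabs lie within about 3 px of their shut positions, a at (248,209) and b at (317,151). The clip is in the tray and everything else is where it was.

```bash
python3 -c "
from plant import ctrl; print(ctrl.sign_off())"
```

```text
the job is handed in; nothing more can be done
None
```

The job is handed in, with no verdict returned: in the last camera picture the clip lies in the tray, both tumbler cradles' covers look fully shut, and the empty cradle's cover, the mug and the bottle look unmoved; the heating element was mostly out of that view, but nothing went near it.

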